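Clamp a module in the probe jig, raise the probes with the cam lever and hold them up

ROBOT

A 6-joint arm with a two-finger parallel gripper is mounted at the origin on a cart in front of the work surface, level with it; the furniture and walls round the work are solid. World frame = base frame: x ahead of the robot, y to its left, z up, the work surface at z = 0. Lengths are in m, angles in degrees, forces in N, time in s.
With the tool pointing down it reaches from about 0.375 to 0.9 m from the base axis. Payload 3.1 kg.
Tool frame: the origin (TCP) lies at the very end of the fingers, on their centre line; the grasp point (between the pads) lies 19 mm behind it; z points along the fingers, y is the line along which they close (so a half turn about z gives the same grasp; the last joint's range is limited). The gripper opens to 87 mm and grips with 3 to 60 N. Pads are 19 mm wide; open, the fingers measure 117 mm over their backs; the gripper's body (75 mm by 190 mm) begins 51 mm behind the grasp point.
Start: joints at [-80.3, 30.224, 82.088, -0, 67.689, -10.227], TCP at [0.213, -0.588, 0.223] pointing down, gripper open.
Joint ranges: [-176.69, 176.69], [-43.24, 126.21], [12.49, 139.97], [-82, 262], [0, 151.66], [-163.58, 163.58]. Speed limits (degrees/s): [159.86, 159.86, 180, 180, 180, 180].

INTERFACE

Orientations are given as a 3x3 rotation matrix whose columns are the frame's x, y, z axes.
In Python, from rig import readout, cams, bot gives the robot as it stands.
- The arm moves only by the shell command python3 -m inch 'ROWS'. ROWS is JSON, a list of rows, each a list of 5 numbers: the shift along the world's x, y, z in cm, then the turn about the world's z in degrees, then the finger opening in cm, from 0 to 8.7. In form: [[dx, dy, dz, twist, fingers], ...]. A call has 1 to 10 rows; each row is the pose to reach, as a shift and turn from the pose commanded when the call began; what a row does not reach only later rows make up. A row lasts 1/12 s, in which the tool goes at most 41.7 mm and 7.16 degrees, less where a joint would pass 70% of its speed; a pose out of reach is approached as far as the arm can. A call with a gripper value outside its range is refused whole. The fingers move at their own pace and stop on an object; the grip force is fixed at half the most. Time passes only in rows, so rows that repeat a pose let the fingers close. It gives the time, the measured TCP pose, the force, the opening and the grip force at its end, in the units of the state.
- readout.read_state(): the state, without advancing time (a new reading comes with each control period).
- cams.capture(name): name is "side" or "top"; returns a dict with "image" (400x640x3 uint8, blue, green, red), "intrinsics" (3x3 intrinsics, pixels), "xyz" and "rotation" of the camera in the world. Camera axes: x right, y down, z forward; pixel columns grow to the right and rows downward; lengths in m; the calibration is good to about 2 mm. A picture is of the moment at which its call begins. There is no depth.
- bot.hand_in(): hands the job in; it is judged then, once.
The state is a dict: "time_s": time; "joint_positions": joint angles; "qvel": joint speeds; "tau": joint torques, N m; "position": TCP position; "tcp_rot": TCP orientation; "force": force on the tool from outside, world axes, zero at the start; "moment": the same for the moment, N m; "opening": opening from 0.0 (shut) to 1.0 (fully open); "grasp_force": force on a finger pad.
Only numpy, scipy, OpenCV 4.12 (cv2) and the standard library are available. Lean on these libraries where they do the work, as an engineer would, in place of code of your own. Each camera call takes 0.05 s, during which the arm holds its last target. There are 200 camera calls.

TASK

Get the circuit module in the probe jig ready for a measurement: with the T key, turn the captive clamp screw clockwise to its stop, so that the clamp finger lies square over the module's edge, and put the key back upright, fully home, in its hole in the wooden block. Only then swing the cam lever by its red grip up to the highest point of its lift, where the lever stands upright and the probes press on the module. The program finishes while still holding the grip there, because the lever springs back when let go; leave the dross tin, the solder spool and the flux bottle undisturbed.

Things in the scene. Friction and masses are not known exactly. Their poses are not given: they have to be found in the camera images.
- test_jig: Probe test jig screwed to the bench: grey base 150 x 120 x 10 mm, two cheeks, black nest plate 104 x 116 mm, top 78 mm high, with a green circuit module in it. Origin: centre of the underside; x away from the robot, y to the left, z up. Cam lever on its right (-y) side, resting towards the robot (-x); clamp screw on its left (+y). Place and yaw vary.
- cam_axis (a point): Point on the axis of the cam shaft, which runs along the jig's y axis, 36 mm above the bench, in the middle of the jig; axes as the jig's.
- cam_lever (a joint): Lever angle, rad. 0: at rest on its stop, pointing to the jig's -x, 0.17 rad above level. Grows as the grip is lifted up and over towards +x. The eccentric (8 mm) lifts most at 1.40, where the lever is upright; beyond that the lift falls again; stop at 2.1. A return spring swings it back when let go: 0.12 N m at rest, 0.26 N m at 1.40; lifting takes up to 10 N at the grip.
- lever_grip: Red grip of the lever: round sleeve 17 mm in diameter, 52 mm long, revolving freely on its pin. Origin: its middle, 115 mm from the cam axis and 97 mm to the right (-y) of the jig's middle plane; y axis along the sleeve, parallel to the jig's y. 55 mm above the bench at rest, 151 mm with the lever upright. The flat steel lever lies 33 mm nearer the jig.
- probe_plate (a joint): Lift of the yellow probe plate, m: 0 at rest, about 0.0062 at the highest point of the cam; it falls again on both sides of it.
- clamp_screw (a joint): Angle of the captive clamp screw with its steel clamp finger, rad, growing clockwise seen from above. 0: finger points to the jig's +x, clear of the module; 1.6: at the stop, finger over the module's edge. Starts between 0 and 0.4. It stays where it is left; turning takes about 0.04 N m.
- screw_socket (a point): Centre of the mouth of the square socket in the clamp screw's head (square head 18 mm wide, its top 98.5 mm above the bench), 46 mm to the left of the jig's middle. Socket 9 x 9 mm, 10 mm deep with a 1 mm chamfer, sides along the point's x and y; x points along the clamp finger, z up.
- module: Green circuit module, board 45 x 62 x 2 mm, lying loose in the jig's nest between dowels under a fixed lip on its right; with no clamp finger over its left edge the probes would lift it out. Origin: centre of its underside, z up.
- t_key: Steel T key standing upright in the wooden block, 62 mm long, 0.09 kg: 8 mm square drive, 8 mm long, at its foot; round stem 11.5 mm in diameter; crossbar 7 mm thick, 106 mm long over its end balls, its middle 56 mm above the foot. Origin: centre of the drive's end face; x along the crossbar, z up the stem; the drive's sides are parallel to and across the crossbar.
- key_hole (a point): Centre of the mouth of the key's round hole in the wooden block (block 52 x 80 x 34 mm, fixed; the mouth is at its top). Hole 12.8 mm in diameter, 28 mm deep, so that the crossbar is 28 mm above the block when the key is home. Axes as the block's, z up.
- dross_tin: Open metal tin full of solder dross, yellow label, 88 mm wide, 50 mm tall. Origin: centre of its underside. Leave alone.
- solder_spool: Solder spool with blue rims, 85 x 60 x 46 mm. Origin: centre of its underside. Leave alone.
- flux_bottle: Small amber bottle with a black dropper cap, 33 mm wide, 102 mm tall. Origin: centre of its underside. Leave alone.
Things that resemble listed ones, but are neither listed nor needed, are in the scene too. Several things have the shape of the t_key; the one meant has the colours described above.

How it is judged:
By the outcome, as a careful person would: the job done as asked, in the order asked, and still so for the second after the job is handed in, while the arm keeps its last pose, push and grip.
It also fails if it takes over 67 s, if anything falls off the work surface, if the arm or the gripper's body presses on something with over 40 N, if the wrist force passes 120 N, or if a joint passes its speed limit or range.

## Working session

There is one attempt and no reset: what is moved stays moved. The work goes in short steps, Python scripts to look and compute and a shell command to move; the robot and the scene stay as the last step left them, time stands still between calls to the robot, and variables do not carry over. Pictures are saved under pics/ and viewed, at most 14 in all, crops included, and the job is handed in when it is done.

```bash
mkdir -p pics; ls; cat > h.py <<'E'
import numpy as np, cv2
from rig import readout, cams, bot
def cap(n,f=None):
    c=cams.capture(n)
    if f: cv2.imwrite('pics/'+f,c['image'])
    return c
def ray(c,u,v):
    d=np.linalg.inv(c['intrinsics'])@[u,v,1]; return np.array(c['xyz']),np.array(c['rotation'])@d
def onz(c,u,v,z):
    o,d=ray(c,u,v); return o+d*(z-o[2])/d[2]
def two(c1,p1,c2,p2):
    o1,d1=ray(c1,*p1);o2,d2=ray(c2,*p2)
    t=np.linalg.lstsq(np.c_[d1,-d2],o2-o1,rcond=None)[0]
    a=o1+d1*t[0];b=o2+d2*t[1]; return (a+b)/2,np.linalg.norm(a-b)
def proj(c,p):
    q=np.array(c['intrinsics'])@np.array(c['rotation']).T@(np.array(p)-c['xyz']); return q[:2]/q[2]
E
python3 - <<'E'
from h import *
for n in('top','side'):
    c=cap(n,n+'0.png'); print(c['xyz'],np.round(c['rotation'],3).tolist(),c['intrinsics'])
print(readout.read_state())
E
```

```text
pics
[0.56866465 0.05077211 1.03491313] [[0.03, -0.996, 0.084], [-1.0, -0.029, 0.007], [-0.005, -0.084, -0.996]] [[365.03565236   0.         322.93596018]
 [  0.         365.03565236 204.49584134]
 [  0.           0.           1.        ]]
[ 0.67560865 -0.75577698  0.69263226] [[1.0, 0.021, -0.013], [0.023, -0.596, 0.803], [0.009, -0.803, -0.596]] [[480.4701866    0.         327.10146178]
 [  0.         480.4701866  201.42344924]
 [  0.           0.           1.        ]]
{'time_s': 0.1, 'joint_positions': array([-8.03007382e+01,  3.02740926e+01,  8.21510507e+01,  8.42476068e-04,
        6.76903764e+01, -1.02280315e+01]), 'qvel': array([ 0.07185351, -0.06483847, -0.08098998, -0.07821869, -0.10226716,
       -0.05602065]), 'tau': array([-4.74241697e-04, -4.40986240e+01, -1.77150500e+01,  6.35252707e-02,
        5.34019223e-02, -4.43937529e-05]), 'position': array([ 0.21292436, -0.58688588,  0.22165351]), 'tcp_rot': array([[ 9.40127845e-01,  3.40821842e-01, -3.26273427e-04],
       [ 3.40821796e-01, -9.40125813e-01,  1.98966935e-03],
       [ 3.71384702e-04, -1.98174465e-03, -9.99997967e-01]]), 'force': array([-0.15913192, -0.02204345, -0.86768063]), 'moment': array([ 0.01551544, -0.04476704, -0.03065056]), 'grasp_force': 0.0, 'opening': 0.9988400935919935}
```

View pics/top0.png

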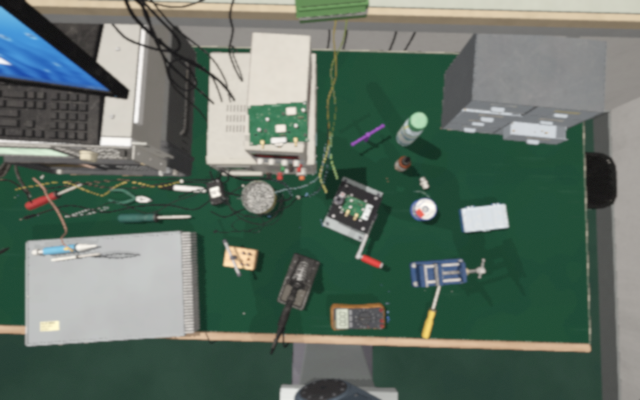

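View pics/side0.png

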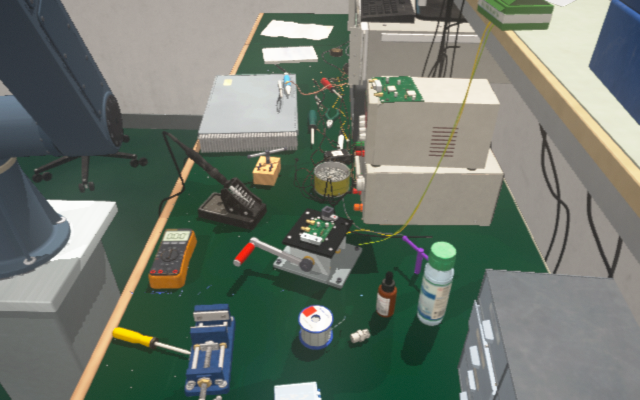

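The top view shows the jig at (354,208), its red grip at (371,262), and the tin at (258,197). The spool is at (424,209), the bottle at (402,163), and the wooden block with a T key at (240,258). T-shaped candidates are the grey one in the block at (238,257) and the purple one at (368,134). The steel one standing in the wood fits the description, and I'll confirm it in a crop.

```bash
python3 - <<'E'
from h import *
t=cv2.imread('pics/top0.png');s=cv2.imread('pics/side0.png')
f=lambda im,x,y,w,h,W,H:cv2.resize(im[y:y+h,x:x+w],(W,H),interpolation=cv2.INTER_CUBIC)
a=np.hstack([f(t,210,233,60,45,400,300),f(s,240,140,60,45,400,300)])
b=np.hstack([f(t,310,170,80,60,400,300),f(s,270,195,100,75,400,300)])
cv2.imwrite('pics/crop1.png',np.vstack([a,b]))
E
```

```text
(no output)
```

View pics/crop1.png

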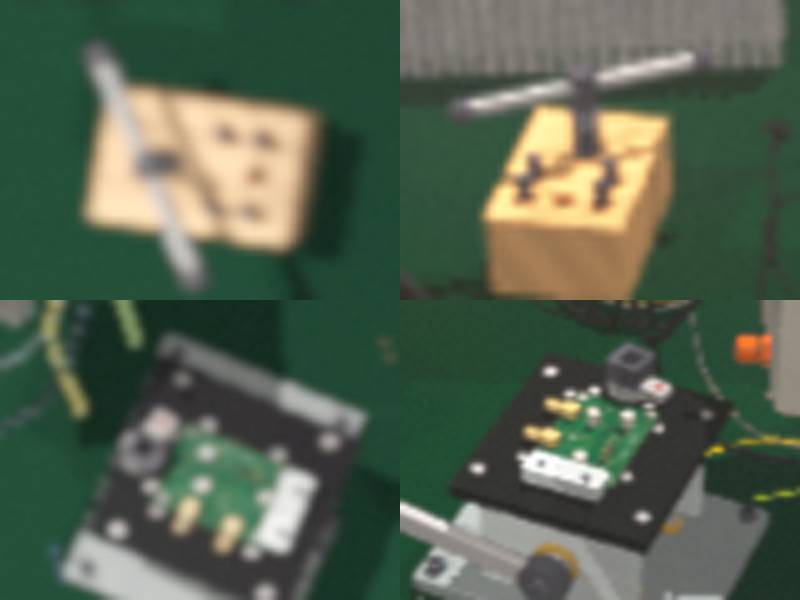

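The crop confirms it: a steel-grey T key stands in the wood, with end balls at top-view pixels (224.4,241) and (238.5,274.5). The screw socket is at top (338.4,200.4) and side (327.7,208.7), and the finger's red-dot tip is at top (342.6,194.6).

```bash
python3 - <<'E'
from h import *
t=cap('top');s=cap('side')
r=lambda x:np.round(x,4)
an=lambda v:round(float(np.degrees(np.arctan2(v[1],v[0]))),2)
for p in[(224.4,240.95),(238.5,274.5),(233.2,257.3)]: print('key top',r(onz(t,*p,.062)))
for p in[(249.3,156.5),(285,148.7)]: print('key side',r(onz(s,*p,.062)))
so=onz(t,338.4,200.4,.0985);print('sock',r(so),r(onz(s,327.7,208.7,.0985)),two(t,(338.4,200.4),s,(327.7,208.7)))
print('dot',two(t,(342.6,194.6),s,(333.75,216.75)))
P=[onz(s,*p,.078) for p in[(282.5,242.5),(308,208.75),(353.25,222),(332,258.25)]]
print(r(P)); 
for a,b in[(0,1),(3,2),(0,3),(1,2)]: print(np.linalg.norm(P[a]-P[b]),an(P[b]-P[a]))
print('ctr',r(np.mean(P,0)))
for n,c in(('t',t),('s',s)):
    h=cv2.cvtColor(c['image'],cv2.COLOR_BGR2HSV)
    m=(((h[...,0]<6)|(h[...,0]>174))&(h[...,1]>150)&(h[...,2]>110)).astype(np.uint8)
    k,l,st,ce=cv2.connectedComponentsWithStats(m)
    for i in range(1,k):
        if st[i,4]>60: print(n,st[i],ce[i],r(onz(c,*ce[i],.055)), cv2.minAreaRect(np.argwhere(l==i)[:,::-1].astype(np.float32)))
    g=cv2.inRange(h,(50,90,60),(85,255,255))
E
```

```text
key top [0.5454 0.3163 0.062 ]
key top [0.4587 0.2746 0.062 ]
key top [0.5031 0.2908 0.062 ]
key side [0.4622 0.2761 0.062 ]
key side [0.5481 0.3181 0.062 ]
sock [0.6589 0.0179 0.0985] [0.6645 0.0198 0.0985] (array([0.66168649, 0.018153  , 0.09934029]), np.float64(0.005719744829542527))
dot (array([0.67629329, 0.00703494, 0.08796912]), np.float64(0.001717299080021358))
[[ 0.5796 -0.0633  0.078 ]
 [ 0.6227  0.045   0.078 ]
 [ 0.717   0.004   0.078 ]
 [ 0.6754 -0.1039  0.078 ]]
0.11650470508493165 68.29
0.11569749870521161 68.95
0.10404704189093869 -23.0
0.10273544072660923 -23.48
ctr [ 0.6487 -0.0296  0.078 ]
t [ 26 197  22  12 135] [ 36.81481481 202.42962963] [0.6337 0.8315 0.055 ] ((36.267242431640625, 202.45689392089844), (7.353161334991455, 20.877727508544922), 66.80140686035156)
t [362 255  18  13 120] [370.65833333 260.79166667] [ 0.5044 -0.0735  0.055 ] ((370.60308837890625, 260.7680358886719), (17.159351348876953, 6.802819728851318), 23.96249008178711)
s [235 243  19  20 180] [244.79444444 252.22777778] [ 0.5056 -0.0682  0.055 ] ((244.90003967285156, 252.2000274658203), (8.568753242492676, 21.909976959228516), 40.60129928588867)
s [303 307  13   9  72] [308.70833333 310.79166667] [ 0.6377 -0.2104  0.055 ] ((308.7793884277344, 310.63232421875), (6.6884446144104, 11.3189058303833), 59.03623962402344)
```

The checks agree. The plate measures 104 x 116 mm, and the jig centre is about (0.648,-0.029) with yaw about -22°. The key is at (0.503,0.296) with its bar at 26° (measured 96 mm between ball centres). Moving towards the key.

```bash
python3 -m inch '[[24,44,4,3,8.7],[24,44,4,3,8.7],[24,44,4,3,8.7],[24,44,4,3,8.7],[24,44,4,3,8.7],[24,44,4,3,8.7],[24,44,4,3,8.7],[24,44,4,3,8.7],[24,44,4,3,8.7],[24,44,4,3,8.7]]'; python3 -m inch '[[5,44.4,-8,3,8.7],[5,44.4,-8,3,8.7],[5,44.4,-8,3,8.7],[5,44.4,-8,3,8.7],[5,44.4,-8,3,8.7],[5,44.4,-8,3,8.7],[5,44.4,-8,3,8.7],[5,44.4,-8,3,8.7],[5,44.4,-8,3,8.7],[5,44.4,-8,3,8.7]]'
```

```text
time_s: 1.03
position: [0.4124, -0.221, 0.2559]
tcp_rot: [[0.921, 0.389, 0.0], [0.389, -0.921, -0.0], [0.0, 0.0, -1.0]]
force: [1.2, 0.5, -0.1]
opening: 0.997
grasp_force: 0.0
time_s: 1.87
position: [0.4576, 0.1868, 0.1819]
tcp_rot: [[0.899, 0.437, 0.0], [0.437, -0.899, -0.0], [0.0, 0.0, -1.0]]
force: [0.5, 0.1, -0.1]
opening: 1.002
grasp_force: 0.0
```

```bash
python3 -m inch '[[4.5,10.5,-8,0,8.7],[4.5,10.5,-8,0,8.7],[4.5,10.5,-8,0,8.7],[4.5,10.5,-8,0,8.7],[4.5,10.5,-8,0,8.7],[4.5,10.5,-8,0,8.7],[4.5,10.5,-8,0,8.7]]'; python3 - <<'E'
from h import *
t=cap('top');s=cap('side')
f=lambda im,x,y,w,h,W,H:cv2.resize(im[y:y+h,x:x+w],(W,H),interpolation=cv2.INTER_CUBIC)
cv2.imwrite('pics/c2.png',np.hstack([f(t['image'],200,225,70,70,400,400),f(s['image'],225,120,80,80,400,400)]))
print(readout.read_state()['position'], proj(s,readout.read_state()['position']))
E
```

```text
time_s: 2.45
position: [0.5024, 0.2886, 0.1029]
tcp_rot: [[0.9, 0.437, -0.0], [0.437, -0.9, -0.001], [-0.001, 0.0, -1.0]]
force: [-0.1, 0.1, -0.6]
opening: 0.998
grasp_force: 0.0
[0.50293638 0.28836696 0.10353367] [264.99120111 139.87528698]
```

View pics/c2.png

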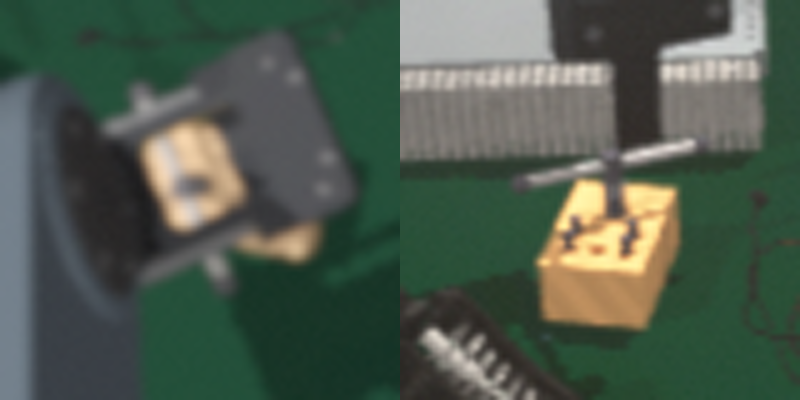

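The key's hub and bar sit between the open fingers, with the hub at side (267,152) and the bar square to the closing line. Descending and closing.

```bash
python3 -m inch '[[0.1,0.6,-2.5,0,8.7],[0.1,0.6,-5.6,0,8.7],[0.1,0.6,-5.6,0,8.7],[0.1,0.6,-5.6,0,1],[0.1,0.6,-5.6,0,0],[0.1,0.6,-5.6,0,0],[0.1,0.6,-5.6,0,0],[0.1,0.6,-5.6,0,0],[0.1,0.6,-5.6,0,0],[0.1,0.6,-5.6,0,0]]'
```

```text
time_s: 3.38
position: [0.5041, 0.2958, 0.0468]
tcp_rot: [[0.899, 0.437, 0.001], [0.437, -0.899, 0.0], [0.001, 0.0, -1.0]]
force: [0.8, 0.0, -0.6]
opening: 0.557
grasp_force: 0.0
```

```bash
python3 -m inch '[[0,0,0,0,0],[0,0,0,0,0],[0,0,0,0,0],[0,0,0,0,0],[0,0,0,0,0],[0,0,0,0,0],[0,0,0,0,0],[0,0,0,0,0],[0,0,0,0,0],[0,0,0,0,0]]'
```

```text
time_s: 4.22
position: [0.5037, 0.2957, 0.0462]
tcp_rot: [[0.899, 0.437, -0.0], [0.437, -0.899, -0.0], [-0.0, -0.0, -1.0]]
force: [0.2, 0.0, -0.5]
opening: 0.124
grasp_force: 30.0
```

The key is gripped. I'll lift it clear, then measure the socket more closely from both views.

```bash
python3 -m inch '[[0,0,1,0,0],[0,0,2.5,0,0],[0,0,4.5,0,0],[0,0,7,0,0],[0,0,10,0,0],[0,0,13,0,0],[0,0,13,0,0],[0,0,13,0,0]]'; python3 - <<'E'
from h import *
f=lambda im,x,y,w,W:cv2.resize(im[y:y+w,x:x+w],(W,W),interpolation=cv2.INTER_CUBIC)
t=cap('top');s=cap('side')
T=np.mean([cap('top')['image'] for _ in range(4)]+[t['image']],0);S=np.mean([cap('side')['image'] for _ in range(4)]+[s['image']],0)
cv2.imwrite('pics/ts.png',T);cv2.imwrite('pics/ss.png',S)
a=np.hstack([f(T,326,183,25,400),f(S,315,198,25,400)])
b=f(S,225,90,80,400); b=np.hstack([b,f(T,200,225,70,400)])
a=np.clip(a*1.3,0,255);cv2.imwrite('pics/c3.png',np.vstack([a,b[100:300]]))
p=readout.read_state()['position'];print(p,proj(s,p-[0,0,.04]))
E
```

```text
time_s: 4.88
position: [0.5051, 0.2961, 0.179]
tcp_rot: [[0.899, 0.437, 0.005], [0.437, -0.899, 0.002], [0.005, 0.001, -1.0]]
force: [-0.0, -0.1, -1.3]
opening: 0.124
grasp_force: 30.0
[0.50356607 0.29557457 0.17554832] [264.73785255 126.95397461][ WARN:0@6.994] global loadsave.cpp:1063 imwrite_ Unsupported depth image for selected encoder is fallbacked to CV_8U.
```

View pics/c3.png

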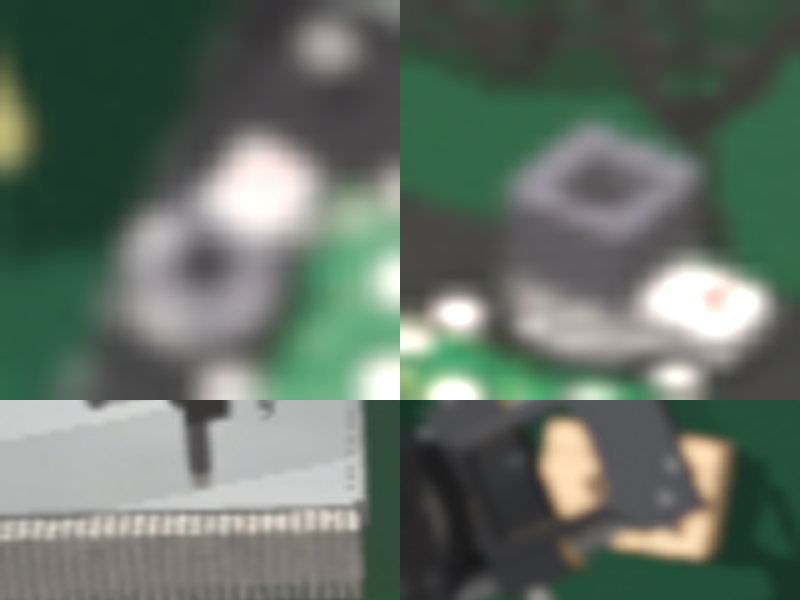

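The side crop shows the head's top square with corners at left (513,187), top (597,125), right (702,172) and bottom (612,235), and the socket in the middle. The key's foot is seen at (264.8,126.6) against a predicted (264.7,127.0), so the side calibration is good.

```bash
python3 - <<'E'
from h import *
s=cap('side');t=cap('top')
q=lambda X,Y:((X+.5)/16-.5+315,(Y+.5)/16-.5+198)
C=[onz(s,*q(*p),.0985) for p in[(113,187),(197,125),(302,172),(212,235)]]
c=np.mean(C,0);print('ctr',c,'hole',onz(s,*q(203,180),.0985))
for i in range(4):
    v=C[(i+1)%4]-C[i];print(np.linalg.norm(v),np.degrees(np.arctan2(v[1],v[0])))
print('dot',onz(s,*q(315,299),.088)-c)
print('top hole',onz(t,(205.5)/16-.5+326,(263.5)/16-.5+183,.0985))
E
```

```text
ctr [0.66391407 0.01965423 0.0985    ] hole [0.66353114 0.01953305 0.0985    ]
0.016953112030489926 52.39512213785162
0.01654994340945806 -34.808593199246204
0.017482557357490817 -129.67128871169902
0.015902485859979075 143.43755675401025
dot [ 0.01415948 -0.01070324 -0.0105    ]
top hole [0.66260426 0.01813103 0.0985    ]
```

```bash
python3 -m inch '[[15.9,-27.7,0,27,0],[15.9,-27.7,0,27,0],[15.9,-27.7,0,27,0],[15.9,-27.7,0,27,0],[15.9,-27.7,0,27,0],[15.9,-27.7,0,27,0],[15.9,-27.7,0,27,0],[15.9,-27.7,0,27,0],[15.9,-27.7,0,27,0],[15.9,-27.7,-2.5,27,0]]'; python3 -m inch '[[0,0,0,0,0],[0,0,0,0,0],[0,0,0,0,0],[0,0,0,0,0]]';python3 - <<'E'
from h import *
f=lambda im,x,y,w,W:cv2.resize(im[y:y+w,x:x+w],(W,W),interpolation=cv2.INTER_CUBIC)
s=cap('side')
S=np.mean([cap('side')['image'] for _ in range(4)]+[s['image']],0)
cv2.imwrite('pics/c4.png',np.clip(1.3*np.hstack([f(S,315,198,25,400),f(S,305,175,50,400)]),0,255).astype(np.uint8))
st=readout.read_state();p=st['position'];print(p,st['tcp_rot'],st['force'],[proj(s,p+np.array([0,0,d])) for d in(-.04,-.032)],proj(s,[.6637,.0195,.0985]))
E
```

```text
time_s: 6.32
position: [0.6682, 0.0153, 0.1558]
tcp_rot: [[0.606, 0.795, 0.012], [0.795, -0.606, -0.002], [0.006, 0.011, -1.0]]
force: [0.8, 0.8, -0.6]
opening: 0.12
grasp_force: 30.0
time_s: 6.65
position: [0.6632, 0.0193, 0.1523]
tcp_rot: [[0.602, 0.799, 0.001], [0.799, -0.602, -0.0], [0.001, 0.001, -1.0]]
force: [-0.4, 0.2, -1.4]
opening: 0.118
grasp_force: 30.0
[0.66307334 0.01896814 0.15197991] [[ 6.02385783e-01  7.98204358e-01  1.08178187e-03]
 [ 7.98204928e-01 -6.02385973e-01 -1.77072888e-04]
 [ 5.10309871e-04  9.70149807e-04 -9.99999399e-01]] [ 0.01402985 -0.4274462  -1.14978368] [array([327.04931339, 203.6369663 ]), array([327.08669797, 200.44466699])] [327.30141757 208.79292553]
```

View pics/c4.png

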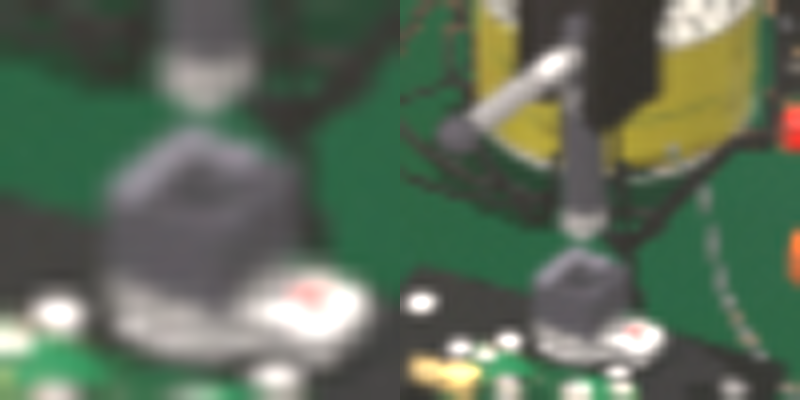

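The drive hangs above the socket, about 0.5 mm to the right: drive centre x≈207 against head centre 204 in the crop. I'll correct that and descend gently while watching the force.

```bash
python3 -m inch '[[-0.04,-0.1,-0.6,0,0],[-0.04,-0.1,-1.1,0,0],[-0.04,-0.1,-1.3,0,0],[-0.04,-0.1,-1.5,0,0],[-0.04,-0.1,-1.6,0,0],[-0.04,-0.1,-1.6,0,0]]'
```

```text
time_s: 7.4
position: [0.6631, 0.0177, 0.1377]
tcp_rot: [[0.603, 0.798, 0.002], [0.798, -0.603, -0.0], [0.001, 0.002, -1.0]]
force: [-2.0, 0.8, 11.8]
opening: 0.118
grasp_force: 30.0
```

```bash
python3 -m inch '[[-0.04,0.02,0,0,0],[-0.08,0.04,0,0,0],[-0.08,0.04,-0.1,0,0],[-0.08,0.04,-0.1,0,0]]'
```

```text
time_s: 7.73
position: [0.663, 0.0179, 0.1375]
tcp_rot: [[0.603, 0.798, 0.004], [0.798, -0.603, -0.0], [0.002, 0.003, -1.0]]
force: [-2.5, 0.1, 13.6]
opening: 0.121
grasp_force: 30.0
```

```bash
python3 -m inch '[[-0.06,0,0,0,0],[-0.12,0,0,0,0],[-0.12,0,0,0,0],[-0.12,0,0,0,0]]'; python3 -m inch '[[0,0.06,0,0,0],[0,0.12,0,0,0],[0,0.12,0,0,0],[0,0.12,0,0,0]]'
```

```text
time_s: 8.07
position: [0.6625, 0.0178, 0.1376]
tcp_rot: [[0.603, 0.798, 0.006], [0.798, -0.603, -0.001], [0.003, 0.005, -1.0]]
force: [-1.3, -0.2, 12.4]
opening: 0.122
grasp_force: 30.0
time_s: 8.4
position: [0.6626, 0.0184, 0.1375]
tcp_rot: [[0.603, 0.798, 0.006], [0.798, -0.603, -0.002], [0.002, 0.006, -1.0]]
force: [-1.9, -1.7, 12.4]
opening: 0.119
grasp_force: 30.0
```

```bash
python3 - <<'E'
from h import *
f=lambda im,x,y,w,W:cv2.resize(im[y:y+w,x:x+w],(W,W),interpolation=cv2.INTER_CUBIC)
s=cap('side');t=cap('top')
S=np.mean([cap('side')['image'] for _ in range(3)]+[s['image']],0)
cv2.imwrite('pics/c5.png',np.clip(1.5*np.hstack([f(S,315,193,25,500),f(t['image'],325,185,30,300)[:0].reshape(0,300,3) if 0 else np.vstack([f(t['image'],320,180,40,300),np.zeros((200,300,3))])]),0,255).astype(np.uint8))
E
```

```text
(no output)
```

View pics/c5.png

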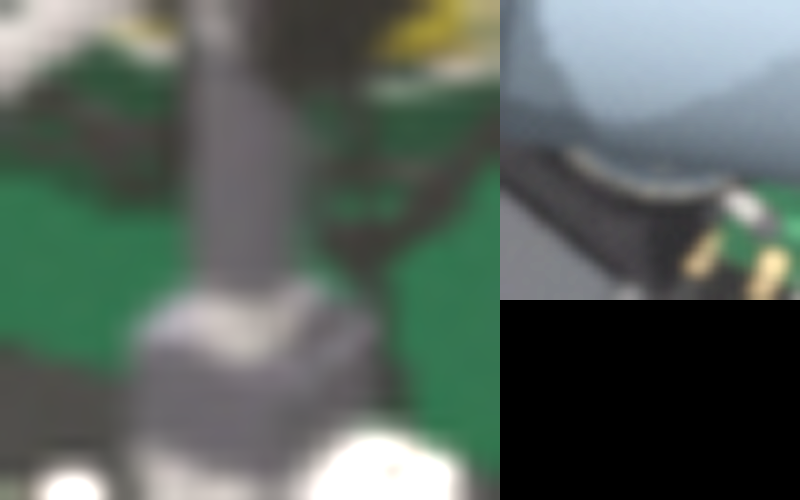

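The drive is resting in the chamfer about 0.5 mm left of the hole: drive centre at 327.45 against hole at 327.75. I'll lift a touch, recentre, and press with a small twist wiggle.

```bash
python3 -m inch '[[0.1,-0.04,0.5,0,0],[0.25,-0.08,0.5,0,0],[0.25,-0.08,0.5,0,0],[0.25,-0.08,0.2,0,0],[0.25,-0.08,0,0,0],[0.25,-0.08,-0.1,0,0],[0.25,-0.08,-0.1,4,0],[0.25,-0.08,-0.1,0,0],[0.25,-0.08,-0.1,-5,0],[0.25,-0.08,-0.1,-5,0]]'
```

```text
time_s: 9.48
position: [0.663, 0.0186, 0.1325]
tcp_rot: [[0.671, 0.741, -0.0], [0.741, -0.671, 0.0], [0.0, -0.0, -1.0]]
force: [1.1, 0.3, -2.4]
opening: 0.122
grasp_force: 30.0
```

It dropped in. Seating it and turning clockwise.

```bash
python3 -m inch '[[0,0,-0.2,0,0],[0,0,-0.25,-3,0],[0,0,-0.25,-10,0],[0,0,-0.25,-17,0],[0,0,-0.25,-24,0],[0,0,-0.25,-31,0],[0,0,-0.25,-38,0],[0,0,-0.25,-45,0],[0,0,-0.25,-50,0],[0,0,-0.25,-50,0]]'; python3 -c "
from h import *;s=readout.read_state();print(s['moment'],s['force'],s['joint_positions'])"
```

```text
time_s: 10.32
position: [0.6634, 0.0178, 0.1305]
tcp_rot: [[0.999, -0.036, 0.001], [-0.036, -0.999, -0.001], [0.001, 0.001, -1.0]]
force: [2.1, -0.3, -2.3]
opening: 0.117
grasp_force: 30.0
[-0.25154261 -0.34234184  0.02833355] [ 2.14120886 -0.34382753 -2.29168523] [-8.06521938e+00  3.91577437e+01  8.07393002e+01 -6.50552841e-02
  6.00434367e+01  8.40053708e+01]
```

```bash
python3 -m inch '[[0,0,0,-7,0],[0,0,0,-14,0],[0,0,0,-20,0],[0,0,0,-25,0],[0,0,0,-28,0],[0,0,0,-28,0]]'; python3 -c "
from h import *;s=readout.read_state();R=s['tcp_rot'];print(s['moment'],s['force'],np.degrees(np.arctan2(R[1,1],R[0,1])))"; python3 -m inch '[[0,0,0,-2,0],[0,0,0,-4,0],[0,0,0,-4,0]]'; python3 -c "
from h import *;s=readout.read_state();R=s['tcp_rot'];print(s['moment'],s['force'],np.degrees(np.arctan2(R[1,1],R[0,1])))"
```

```text
time_s: 10.82
position: [0.6631, 0.0175, 0.1305]
tcp_rot: [[0.867, -0.499, 0.0], [-0.499, -0.867, -0.002], [0.001, 0.001, -1.0]]
force: [1.3, -2.9, -1.9]
opening: 0.119
grasp_force: 30.0
[-0.5132094  -0.25620674  0.02252184] [ 1.29614679 -2.93617038 -1.91996922] -119.90849772066103
time_s: 11.07
position: [0.663, 0.0176, 0.1305]
tcp_rot: [[0.83, -0.557, 0.0], [-0.557, -0.83, -0.001], [0.001, 0.001, -1.0]]
force: [1.1, -3.5, -1.6]
opening: 0.12
grasp_force: 30.0
[-0.58594953 -0.28041444  0.08146698] [ 1.09407824 -3.51478147 -1.57107319] -123.87643060033454
```

```bash
python3 -m inch '[[0,0,0,-3,0],[0,0,0,-5,0],[0,0,0,-5,0]]'; python3 - <<'E'
from h import *
s=readout.read_state();R=s['tcp_rot'];print(s['moment'],s['force'],np.degrees(np.arctan2(R[1,1],R[0,1])))
f=lambda im,x,y,w,W:cv2.resize(im[y:y+w,x:x+w],(W,W),interpolation=cv2.INTER_CUBIC)
S=np.mean([cap('side')['image'] for _ in range(3)],0)
cv2.imwrite('pics/c6.png',np.clip(1.2*f(S,300,185,50,600),0,255).astype(np.uint8))
E
```

```text
time_s: 11.32
position: [0.663, 0.0176, 0.1306]
tcp_rot: [[0.778, -0.628, -0.0], [-0.628, -0.778, -0.001], [0.001, 0.001, -1.0]]
force: [0.8, -4.3, -1.7]
opening: 0.124
grasp_force: 30.0
[-0.736083   -0.19332742  0.08667435] [ 0.79155405 -4.28966012 -1.68138654] -128.88715266036243
```

View pics/c6.png

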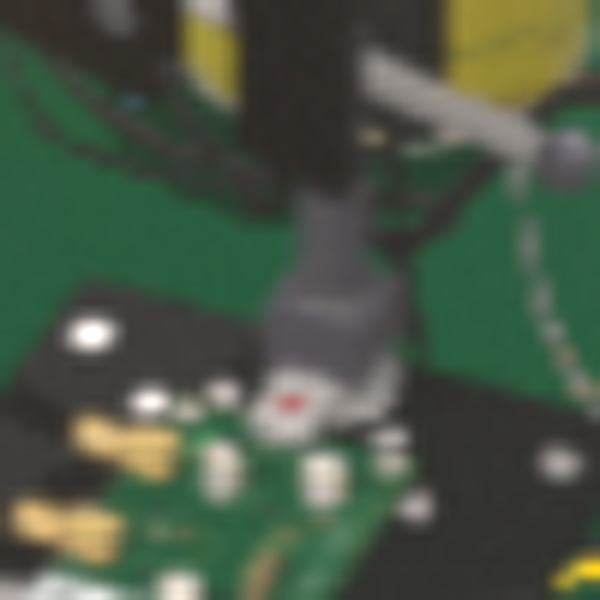

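The finger now lies over the module's near-left edge with its red dot at side (324.2,218.5), and the moment has risen from 0.02 to 0.087 N m. Checking the angles.

```bash
python3 - <<'E'
from h import *
s=cap('side');A=lambda v:np.degrees(np.arctan2(v[1],v[0]))
d=onz(s,324.2-.4,218.5-.4,.088)-[.6637,.0195,.088];print('finger',d,A(d))
b=onz(s,347.1-.4,198.4-.4,.1465)-[.663,.0176,.1465];print('bar',b,A(b))
E
```

```text
finger [-6.56622168e-03 -1.73990562e-02 -2.77555756e-17] -110.675981546632
bar [ 3.82444448e-02 -2.52318413e-02 -2.77555756e-17] -33.41490417117029
```

The torque is twice the turning torque and the finger is at about 1.55 rad within measuring error, so the screw is on its stop. I'll back off within the play, lift, and return to the hole.

```bash
python3 -m inch '[[0,0,0,5,0],[0,0,0,9,0],[0,0,0,9,0],[0,0,0.5,9,0],[0,0,1.2,9,0],[0,0,2,9,0],[0,0,3.5,9,0],[0,0,5,9,0],[0,0,5,9,0],[0,0,5,9,0]]'; python3 -m inch '[[-15.9,27.7,0,56,0],[-15.9,27.7,0,56,0],[-15.9,27.7,0,56,0],[-15.9,27.7,0,56,0],[-15.9,27.7,0,56,0],[-15.9,27.7,0,56,0],[-15.9,27.7,0,56,0],[-15.9,27.7,0,56,0],[-15.9,27.7,0,56,0],[-15.9,27.7,0,56,0]]'; python3 -m inch '[[0,0,0,0,0],[0,0,0,0,0],[0,0,0,0,0],[0,0,0,0,0]]';python3 - <<'E'
from h import *
s=readout.read_state();R=s['tcp_rot'];print(s['moment'],s['force'],s['position'],np.degrees(np.arctan2(R[1,1],R[0,1])))
f=lambda im,x,y,w,W:cv2.resize(im[y:y+w,x:x+w],(W,W),interpolation=cv2.INTER_CUBIC)
c=cap('side');S=np.mean([c['image']]+[cap('side')['image'] for _ in range(3)],0)
cv2.imwrite('pics/c7.png',np.clip(1.2*np.hstack([f(S,315,198,25,400),f(S,225,90,80,400)]),0,255).astype(np.uint8))
print(proj(c,s['position']-[0,0,.04]))
E
```

```text
time_s: 12.35
position: [0.6633, 0.0194, 0.1825]
tcp_rot: [[0.865, -0.501, 0.002], [-0.501, -0.865, 0.001], [0.002, -0.002, -1.0]]
force: [1.0, -0.1, -1.0]
opening: 0.122
grasp_force: 30.0
time_s: 13.18
position: [0.5018, 0.2969, 0.1801]
tcp_rot: [[0.898, 0.44, -0.002], [0.44, -0.898, -0.0], [-0.002, -0.001, -1.0]]
force: [-0.1, -0.5, -0.0]
opening: 0.121
grasp_force: 30.0
time_s: 13.52
position: [0.5046, 0.2943, 0.1806]
tcp_rot: [[0.9, 0.435, -0.0], [0.435, -0.9, -0.0], [-0.0, -0.0, -1.0]]
force: [-0.9, -0.1, -0.6]
opening: 0.118
grasp_force: 30.0
[-0.0086817  -0.03810763 -0.04499714] [-0.87599024 -0.1471521  -0.60979198] [0.50462146 0.29433072 0.18062754] -64.21530544791705
[264.96285489 125.34155613]
```

View pics/c7.png

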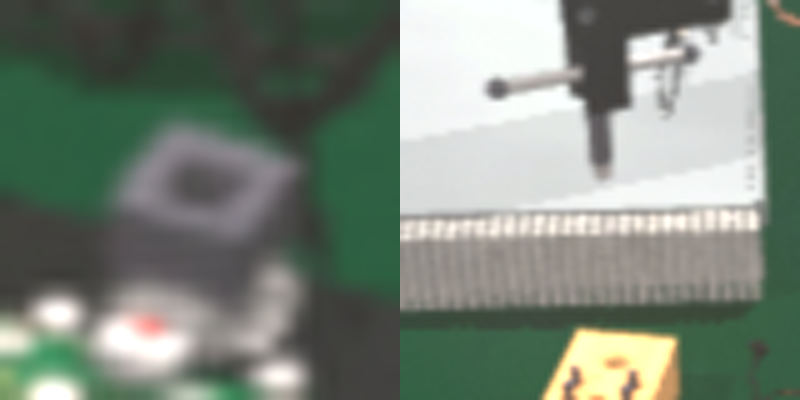

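The head has turned with the finger's red dot pointing into the module, and the key hangs upright at (264.6,125.2) above the hole. I'll check the head angle and lower the key in.

```bash
python3 - <<'E'
from h import *
s=cap('side');q=lambda X,Y:((X+.5)/16-.5+315,(Y+.5)/16-.5+198)
C=[onz(s,*q(*p),.0985) for p in[(116,192),(172,126),(302,166),(237,235)]]
for i in range(4):
    v=C[(i+1)%4]-C[i];print(np.linalg.norm(v),np.degrees(np.arctan2(v[1],v[0])))
d=onz(s,*q(150,325),.088)-[.6637,.0195,.088];print(d,np.degrees(np.arctan2(d[1],d[0])))
E
python3 -m inch '[[-0.05,0.14,-4,0,0],[-0.05,0.14,-8,0,0],[-0.05,0.14,-10,0,0],[-0.05,0.14,-10.6,0,0],[-0.05,0.14,-11.2,0,0],[-0.05,0.14,-11.6,0,0],[-0.05,0.14,-12,0,0],[-0.05,0.14,-12.4,0,0],[-0.05,0.14,-12.4,0,0]]'
```

```text
0.015652360881115775 64.52604757359829
0.01852325112432399 -25.115448597005823
0.01665140135530018 -118.71165144684018
0.017603295487449724 151.73698272435863
[-6.37563260e-03 -1.65629445e-02 -2.77555756e-17] -111.05338843437062
time_s: 14.52
position: [0.5047, 0.2969, 0.0566]
tcp_rot: [[0.899, 0.437, 0.003], [0.437, -0.899, 0.0], [0.002, 0.001, -1.0]]
force: [4.0, -0.4, -2.3]
opening: 0.124
grasp_force: 30.0
```

The head turned about 80° and now stands at about -115°, against an expected -114° at the stop. The key is entering its hole freely, so I'll lower it all the way and press lightly.

```bash
python3 -m inch '[[0,0,-0.4,0,0],[0,0,-0.8,0,0],[0,0,-1.1,0,0],[0,0,-1.3,0,0],[0,0,-1.3,0,0],[0,0,-1.3,0,0]]'
```

```text
time_s: 15.02
position: [0.505, 0.2971, 0.0452]
tcp_rot: [[0.899, 0.437, 0.003], [0.437, -0.899, 0.001], [0.003, 0.001, -1.0]]
force: [3.7, -1.8, 9.4]
opening: 0.118
grasp_force: 30.0
```

Bottomed at the home height with 9 N. Releasing and lifting.

```bash
python3 -m inch '[[0,0,0.2,0,8.7],[0,0,0.2,0,8.7],[0,0,0.2,0,8.7],[0,0,0.2,0,8.7],[0,0,0.2,0,8.7],[0,0,0.2,0,8.7],[0,0,0.2,0,8.7],[0,0,0.2,0,8.7],[0,0,0.2,0,8.7],[0,0,0.2,0,8.7]]'; python3 -m inch '[[0,0,1,0,8.7],[0,0,3,0,8.7],[0,0,7,0,8.7],[0,0,11,0,8.7],[0,0,15,0,8.7],[0,0,15,0,8.7]]'; python3 -m inch '[[0,-20,0,42,8.7],[0,-20,0,42,8.7],[0,-20,0,42,8.7],[0,-20,0,42,8.7],[0,-20,0,42,8.7],[0,-37.1,0,42,8.7],[0,-37.1,0,42,8.7],[0,-37.1,0,42,8.7],[0,-37.1,0,42,8.7],[0,-37.1,0,42,8.7]]'; python3 - <<'E'
from h import *
f=lambda im,x,y,w,W:cv2.resize(im[y:y+w,x:x+w],(W,W),interpolation=cv2.INTER_CUBIC)
s=cap('side');t=cap('top');print(readout.read_state()['position'])
cv2.imwrite('pics/c8.png',np.hstack([f(t['image'],210,230,60,400),f(s['image'],225,130,60,400)]))
for n,c in(('t',t),('s',s)):
    h=cv2.cvtColor(c['image'],cv2.COLOR_BGR2HSV)
    m=(((h[...,0]<6)|(h[...,0]>174))&(h[...,1]>150)&(h[...,2]>90)).astype(np.uint8)
    k,l,S,ce=cv2.connectedComponentsWithStats(m)
    for i in range(1,k):
        if S[i,4]>40: print(n,S[i],ce[i],np.round(onz(c,*ce[i],.055),4))
E
```

```text
time_s: 15.85
position: [0.5034, 0.2968, 0.0457]
tcp_rot: [[0.899, 0.437, -0.0], [0.437, -0.899, 0.0], [-0.0, -0.0, -1.0]]
force: [-0.5, 0.6, -0.8]
opening: 0.793
grasp_force: 0.0
time_s: 16.35
position: [0.5086, 0.299, 0.205]
tcp_rot: [[0.899, 0.437, 0.017], [0.437, -0.899, 0.006], [0.018, 0.002, -1.0]]
force: [0.6, 0.6, 0.1]
opening: 0.995
grasp_force: 0.0
time_s: 17.18
position: [0.5039, -0.0787, 0.1966]
tcp_rot: [[0.379, 0.926, 0.002], [0.926, -0.379, -0.002], [-0.001, 0.003, -1.0]]
force: [0.3, 0.2, 0.0]
opening: 0.999
grasp_force: 0.0
[ 0.50413819 -0.07791201  0.19646727]
t [ 26 197  21  12 133] [ 36.73684211 202.53383459] [0.6334 0.8317 0.055 ]
t [362 255  12  10  73] [367.52054795 259.31506849] [ 0.5081 -0.0651  0.055 ]
s [235 243  19  21 183] [244.7704918  252.36612022] [ 0.5057 -0.0686  0.055 ]
s [303 307  13   9  69] [308.85507246 310.75362319] [ 0.6379 -0.2103  0.055 ]
```

View pics/c8.png

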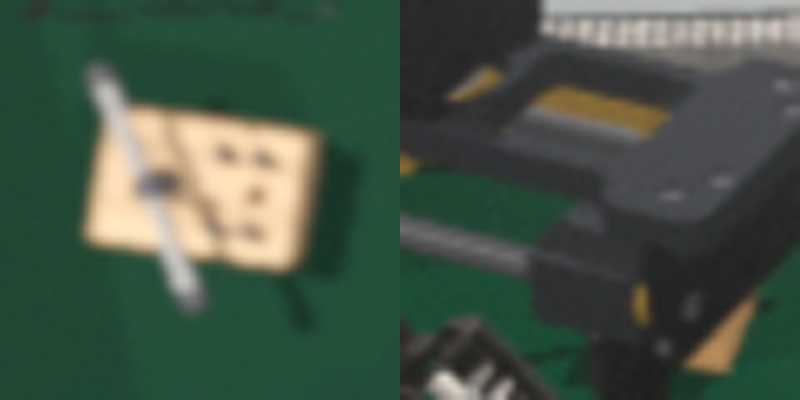

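The key is back upright in its hole, with the same bar and hub pixels as at the start. The grip is at about (0.5055,-0.073,0.055), which matches its predicted spot. Descending and grasping it.

```bash
python3 -m inch '[[0.15,0.5,-4,0,8.7],[0.15,0.5,-8,0,8.7],[0.15,0.5,-12,0,8.7],[0.15,0.5,-14,0,8.7],[0.15,0.5,-15.8,0,8.7],[0.15,0.5,-15.8,0,8.7],[0.15,0.5,-15.8,0,1],[0.15,0.5,-15.8,0,0.5],[0.15,0.5,-15.8,0,0.5],[0.15,0.5,-15.8,0,0.5]]';python3 -m inch '[[0,0,0,0,0.5],[0,0,0,0,0.5],[0,0,0,0,0.5],[0,0,0,0,0.5],[0,0,0,0,0.5],[0,0,0,0,0.5],[0,0,0,0,0.5],[0,0,0,0,0.5],[0,0,0,0,0.5],[0,0,0,0,0.5]]'; python3 - <<'E'
from h import *
f=lambda im,x,y,w,W:cv2.resize(im[y:y+w,x:x+w],(W,W),interpolation=cv2.INTER_CUBIC)
cv2.imwrite('pics/c9.png',f(cap('side')['image'],215,190,100,500))
E
```

```text
time_s: 18.12
position: [0.5059, -0.0692, 0.0393]
tcp_rot: [[0.375, 0.927, 0.003], [0.927, -0.375, -0.001], [0.0, 0.003, -1.0]]
force: [-0.0, -0.6, -0.1]
opening: 0.783
grasp_force: 0.0
time_s: 18.95
position: [0.5059, -0.0695, 0.0378]
tcp_rot: [[0.376, 0.927, 0.002], [0.927, -0.376, -0.001], [0.0, 0.002, -1.0]]
force: [2.4, -0.3, -1.4]
opening: 0.186
grasp_force: 30.0
```

View pics/c9.png

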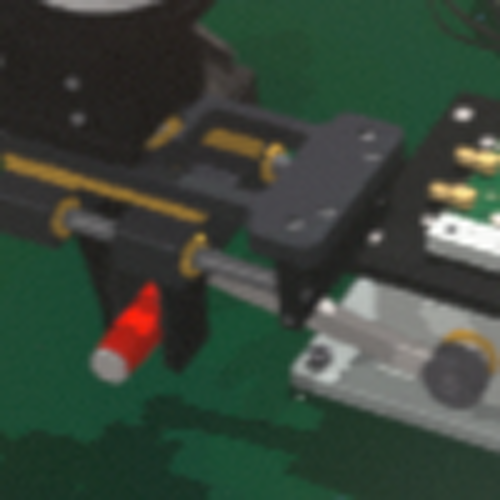

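The sleeve is held between the pads, clear of the lever (opening 16 mm, light force). Swinging along the arc.

```bash
python3 -m inch '[[0.23,-0.09,1.12,0,0.5],[0.56,-0.23,2.21,0,0.5],[1.0,-0.41,3.26,0,0.5],[1.53,-0.63,4.26,0,0.5],[2.15,-0.88,5.19,0,0.5],[2.84,-1.16,6.06,0,0.5],[3.62,-1.48,6.84,0,0.5],[4.47,-1.83,7.54,0,0.5],[5.37,-2.2,8.14,0,0.5],[6.33,-2.59,8.64,0,0.5]]'; python3 -m inch '[[0,0,0,0,0.5],[0,0,0,0,0.5]]'
```

```text
time_s: 19.83
position: [0.5648, -0.0929, 0.1222]
tcp_rot: [[0.376, 0.927, -0.009], [0.927, -0.376, 0.005], [0.001, -0.01, -1.0]]
force: [-1.0, 3.3, -7.5]
opening: 0.185
grasp_force: 30.0
time_s: 20.0
position: [0.5671, -0.0939, 0.1232]
tcp_rot: [[0.376, 0.927, -0.002], [0.927, -0.376, 0.002], [0.001, -0.003, -1.0]]
force: [0.7, 3.1, -4.4]
opening: 0.177
grasp_force: 30.0
```

```bash
python3 -m inch '[[1.0,-0.41,0.39,0,0.5],[2.04,-0.83,0.68,0,0.5],[3.08,-1.26,0.85,0,0.5],[4.16,-1.7,0.91,0,0.5],[4.25,-1.74,0.91,0,0.5],[4.25,-1.74,0.91,0,0.5],[4.25,-1.74,0.91,0,0.5]]'; python3 - <<'E'
from h import *
s=readout.read_state();d=s['position']-[.5059,-.0695,.0378];print(d, d[0]*.925-d[1]*.379,s['force'])
E
```

```text
time_s: 20.58
position: [0.6099, -0.111, 0.1333]
tcp_rot: [[0.376, 0.927, -0.001], [0.927, -0.376, 0.002], [0.001, -0.001, -1.0]]
force: [-0.2, 5.1, 1.6]
opening: 0.18
grasp_force: 30.0
[ 0.10398601 -0.04148842  0.09547368] 0.11191117064685425 [-0.17257372  5.1127789   1.58590493]
```

```bash
python3 -m inch '[[0.14,-0.06,0,0,0.5],[0.14,-0.06,0,0,0.5],[0.14,-0.06,0,0,0.5],[0.14,-0.06,0,0,0.5]]'; python3 - <<'E'
from h import *
s=readout.read_state();d=s['position']-[.5059,-.0695,.0378];print(d, d[0]*.925-d[1]*.379,s['force'])
f=lambda im,x,y,w,W:cv2.resize(im[y:y+w,x:x+w],(W,W),interpolation=cv2.INTER_CUBIC)
c=cap('side')
cv2.imwrite('pics/c10.png',f(c['image'],250,160,120,600))
E
```

```text
time_s: 20.92
position: [0.6106, -0.1113, 0.1333]
tcp_rot: [[0.376, 0.927, -0.002], [0.927, -0.376, 0.002], [0.001, -0.003, -1.0]]
force: [-1.1, 5.1, 2.4]
opening: 0.185
grasp_force: 30.0
[ 0.10474556 -0.04183305  0.09545256] 0.11274437132148606 [-1.12500955  5.08934509  2.42965169]
```

View pics/c10.png

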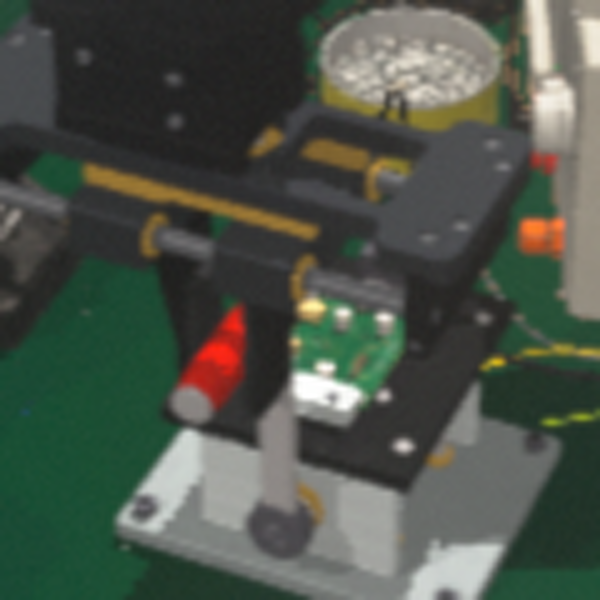

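The lever stands upright from its hub at (280,525) to the held red grip at (215,365). The module lies flat and nothing else is disturbed, so I'm handing in.

```bash
python3 -c "
from rig import bot;print(bot.hand_in())"
```

```text
the job is handed in; nothing more can be done
None
```

I turned the clamp screw to its stop, put the key back home in its block, then swung the lever upright and handed in at about 21 s, still holding the grip; the rig gave no verdict.

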